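# Roll the varnish tin up onto the tin roller

## Robot

A 7-joint arm with a two-finger parallel gripper is mounted at the origin on the work surface. World frame = base frame: x ahead of the robot, y to its left, z up, the work surface at z = 0. Lengths are in m, angles in rad, forces in N, time in s.
With the tool pointing down it reaches from about 0.425 to 0.925 m from the base axis. Payload 6.8 kg.
Tool frame: the origin (TCP) lies at the very end of the fingers, on their centre line; the grasp point (between the pads) lies r.grip_depth behind it (r.grip_depth is the distance from the TCP to the grasp point, in m); z points along the fingers, x is the direction in which the jaws open and shut, and the axes are right-handed (so a half turn about z gives the same grasp; the last joint's range is limited). The gripper opens to 85 mm and grips with 20 to 120 N. Pads are 22 mm wide; open, the fingers measure 114 mm over their backs; the gripper's body (76 mm by 85 mm) begins 54 mm behind the grasp point. The pads swing forward as they close: fully open they stand 13 mm farther back than shut.
Start: joints at [1.239, 0.477, 0.022, 1.555, -0.011, 1.109, -0.083], TCP at [0.15, -0.658, 0.231] pointing down, gripper open.
Joint ranges: [-2.96, 2.96], [-0.34, 2.1], [-1.41, 1.46], [0.24, 2.44], [-1.37, 4.51], [0.17, 1.92], [-2.96, 2.96]. Speed limits (rad/s): [2.39, 2.39, 3.14, 3.14, 3.14, 3.14, 3.14].

## Interface

Orientations are given as a rotation vector (axis times angle).
In Python, from bench import readout, grab_frame, workorder, r gives the robot as it stands.
- The arm moves only by the shell command python3 -m handwheel 'ROWS' [FORCE]. ROWS is text: rows parted by semicolons, each of 7 numbers parted by spaces: the shift along the tool's x, y, z in mm, then the turn, a rotation vector about the tool's x, y, z in degrees, then the finger opening in mm, from 0 to 85.4. A call has 1 to 12 rows; each row is the pose to reach, as a shift and turn from the pose commanded when the call began, along the tool's axes at that moment; what a row does not reach only later rows make up. A row lasts 1/8 s, in which the tool goes at most 62.5 mm and 10.7 degrees, less where a joint would pass 70% of its speed; a pose out of reach is approached as far as the arm can. A call with a gripper value outside its range is refused whole. The fingers move at their own pace and stop on an object; FORCE is the grip in N (left out, the last holds). Time passes only in rows, so rows that repeat a pose let the fingers close. It gives the time, the measured TCP pose, the force and the opening at its end, in the units of the state.
- readout.get_obs(): the state, without advancing time (a new reading comes with each control period).
- grab_frame(name): name is "scene" or "top" or "wrist"; returns a dict with "pixels" (400x640x3 uint8, red, green, blue), "fx", "fy", "cx", "cy" (pixels), "D" ([k1, k2, p1, p2, k3] as OpenCV has them; the pictures are not rectified), "rvec" (rotation vector, rad) and "tvec" (3), from world to camera coordinates, as OpenCV has them. Camera axes: x right, y down, z forward; pixel columns grow to the right and rows downward; lengths in m; the calibration is good to about 2 mm. A picture is of the moment at which its call begins. There is no depth.
- workorder.hand_in(): hands the job in, once; it reports no verdict.
The state is a dict: "clock": time; "joints": joint angles; "qvel": joint speeds; "tau": joint torques, N m; "tcp_pos": TCP position; "orientation": TCP orientation; "contact_force": force on the tool from outside, world axes, zero at the start; "moment": the same for the moment, N m; "grip_width": finger opening in m.
Only numpy, scipy, OpenCV 4.12 (cv2) and the standard library are available. Lean on these libraries where they do the work, as an engineer would, in place of code of your own. Each camera call takes 0.05 s, during which the arm holds its last target.

## Task

A tin of varnish lies on its side at the foot of the loading ramp of the blue tin roller (the bench machine that turns tins to mix them). Push it slowly and steadily up the ramp with your fingertips, keeping them behind it so that it never gets away and rolls back, until it drops between the two rubber rollers at the black stop; then take your hand away. Do not grip or lift the tin, and leave the other things on the bench as they are.

Things in the scene. Friction and masses are not known exactly. Their poses are not given: they have to be found in the camera images.
- tin: the tin to roll: closed, full, on its side; 75 mm diameter, 100 mm long, 0.3 to 0.6 kg, smooth slippery tinplate, white label with a green band. Origin at its middle, on its axis. y is the tin's own axis; x and z turn as it rolls. Starts on the bench before the ramp's foot, up to 7 degrees askew and 6 mm off the ramp's middle line. Lies still on the level; rolls down the ramp unless held from behind.
- tinroller: fixed blue bench machine: ramp, two rollers and motor housing in one line. Origin on the bench (z = 0) below the axis of the seated tin; x level, in the loading direction (up the ramp); y along the rollers; z up. Ramp foot at x = -208.5 mm, top at x = -44 mm, 29 mm high. Bearing plates 46 mm high, inner faces at y = +-66 mm, x = -44 to 50 mm. Housing x = 48 to 170 mm, 140 mm wide, 111 mm high with its knob.
- ramp: the loading ramp, part of the machine: plain aluminium tray 132 mm wide, 167 mm long, rising at 10 degrees from the bench, with side lips 11 mm high and 128 mm apart inside, flared at the foot. Origin in the middle of its foot edge, on its upper face; x runs up the slope, y across, z square to the slope. The axis of a tin lying on it is at z = 37.5 mm in this frame.
- drive_roller: first rubber roller, at the top of the ramp: 28 mm diameter, 130 mm long, turns stiffly. Origin at its middle, on its axis: x = -26 mm, z = 18 mm in the machine's frame (top 32 mm high). Once the tin's axis has been pushed past this roller's axis (the tin then 69.5 mm high), the tin drops of itself 7 mm into its seat. y along the roller; x and z turn with it.
- idler_roller: second rubber roller, alike and parallel, origin on its axis at x = +26 mm, z = 18 mm in the machine's frame. y along the roller; x and z turn with it.
- seat (a point): where the axis of the seated tin passes: 62.5 mm above the bench, midway between the rollers; axes as the machine's. A tin resting on both rollers stays here by itself.
- stop_face (a point): middle of the face of the black rubber stop on the housing: 110 mm wide, 49 to 76 mm high, 38.5 mm beyond the seat (1 mm clear of the seated tin); axes as the machine's.
- standing_tin: bystander, loose: an identical tin with an orange label and white band, standing upright beside the ramp, 75 mm diameter, 100 mm high. Origin at the centre of its underside, z up.
- cup: bystander, loose: clear plastic mixing cup, 84 mm wide at the rim, 75 mm high, beside the ramp. Origin at the centre of its underside, z up.
- tape: bystander, loose: roll of blue masking tape lying flat, 100 mm diameter, 24 mm high, beside the ramp. Origin at the centre of its underside, z up.
- hardener: bystander, loose: white plastic bottle with red cap, 54 mm diameter, 130 mm high. Origin at the centre of its underside, z up.
- stick_jar: bystander, loose: glass jar with wooden stirring sticks, 76 mm diameter, sticks to about 200 mm high. Origin at the centre of its underside, z up.
- sanding_block: bystander, loose: cork sanding block lying flat, 115 x 62 x 30 mm. Origin at the centre of its underside, z up.
- brush: bystander, loose: flat brush with wooden handle and black foam head lying on the bench, about 205 mm long, 52 mm wide, 17 mm high; x runs from handle to head. Origin on the bench at the root of the head.
Mind the look-alikes: they are no part of the job. What is shaped like the tin but purple or turquoise is not meant.

How it is judged:
By the outcome, as a careful person would: the job done as asked, in the order asked, and still so for the second after the job is handed in, with the robot touching nothing.
It also fails if it takes over 45 s, if anything falls off the work surface, if the arm or the gripper's body presses on something with over 40 N, if the wrist force passes 120 N, or if a joint passes its speed limit or range.

## Working session

There is one attempt and no reset: what is moved stays moved. The work goes in short steps, Python scripts to look and compute and a shell command to move; the robot and the scene stay as the last step left them, time stands still between calls to the robot, and variables do not carry over. Pictures are saved under pics/ and viewed, and the job is handed in when it is done.

```bash
mkdir -p pics; ls; python3 - <<'E'
from bench import readout, grab_frame, workorder, r
import cv2
print(readout.get_obs(), r.grip_depth)
for n in ("scene","top","wrist"):
    f=grab_frame(n); cv2.imwrite(f"pics/{n}0.png",f["pixels"][:,:,::-1]); print(n,f["fx"],f["cx"],f["cy"],f["D"],f["rvec"],f["tvec"])
E
```

```text
pics
{'clock': 0.0, 'joints': array([ 1.23890151,  0.47781212,  0.02231186,  1.5564674 , -0.0115038 ,
        1.10928192, -0.08307852]), 'qvel': array([ 0.00054666,  0.00077805,  0.0011913 , -0.00051611, -0.0010626 ,
       -0.00053709,  0.00058112]), 'tau': array([ 7.21447268e-04, -5.96455836e+01,  1.60916727e+00, -2.81193835e+01,
        1.27077903e-02,  9.23201675e-03,  4.02650210e-05]), 'tcp_pos': array([ 0.1496741 , -0.65758407,  0.23031038]), 'orientation': array([-2.45484613e+00,  1.95875636e+00,  2.37367583e-03]), 'contact_force': array([0.0171426 , 0.00342423, 0.47568641]), 'moment': array([-0.00478205, -0.02133087, -0.03175223]), 'grip_width': 0.08554159195077013} 0.0187
scene 390.326158242556 317.7932449627957 200.08336330469663 [0.00754242 0.         0.         0.         0.        ] [ 1.27990156  2.37043723 -0.84264977] [ 0.29598697 -0.32090808  1.49744787]
top 407.25818713247764 320.45610157011555 200.8546063535579 [-0.03292034  0.          0.          0.          0.        ] [ 2.12530618 -2.13701992  0.19942225] [-0.00236164  0.55353436  1.07894862]
wrist 342.9745335196005 319.5277073190142 202.29369076661612 [-0.07112347  0.          0.          0.          0.        ] [-2.2581568   1.80246338  0.2811012 ] [-0.67403473 -0.03895915  0.38189156]
```

View pics/scene0.png

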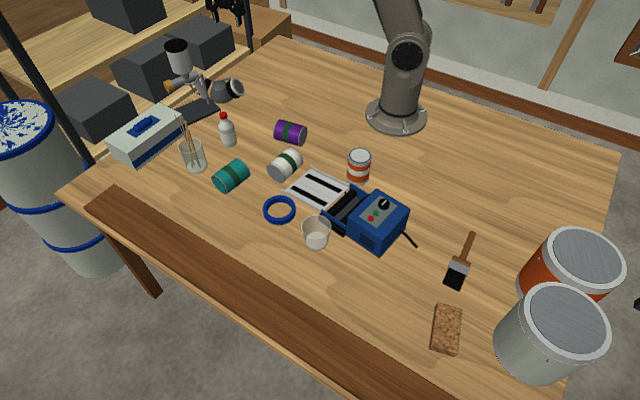

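View pics/top0.png

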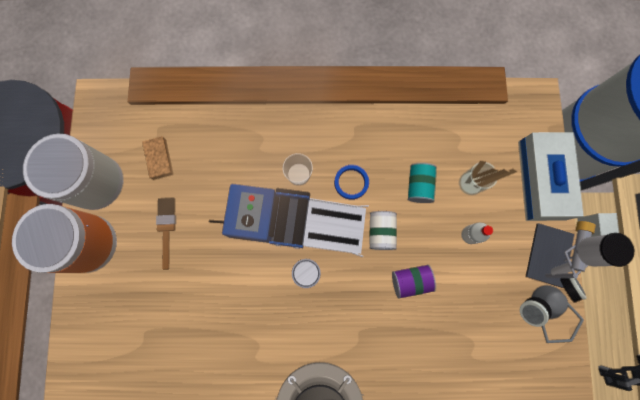

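View pics/wrist0.png

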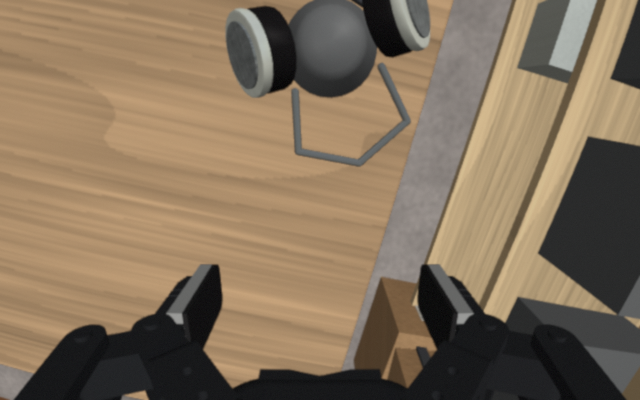

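Candidates in top / scene view: white label with green band at top (383,230), scene (285,164), at the ramp foot, which is the one meant. Not meant: turquoise (423,183), purple (413,281), and the upright orange tin (305,273).

```bash
cat > h.py <<'E'
import numpy as np, cv2
from bench import readout, grab_frame
def cam(f):
    K=np.array([[f["fx"],0,f["cx"]],[0,f["fy"],f["cy"]],[0,0,1.]]); return K,np.array(f["D"]),cv2.Rodrigues(np.array(f["rvec"]))[0],np.array(f["tvec"])
def toplane(f,px,z):
    K,D,R,t=cam(f)
    u=cv2.undistortPoints(np.array(px,float).reshape(-1,1,2),K,D).reshape(-1,2)
    d=np.c_[u,np.ones(len(u))]@R; c=-R.T@t
    s=(z-c[2])/d[:,2]; return c+d*s[:,None]
def proj(f,P):
    K,D,R,t=cam(f)
    return cv2.projectPoints(np.array(P,float).reshape(-1,1,3),np.array(f["rvec"]),np.array(f["tvec"]),K,D)[0].reshape(-1,2)
def crop(f,x0,y0,x1,y1,s,name):
    cv2.imwrite("pics/"+name,cv2.resize(np.ascontiguousarray(f["pixels"][y0:y1,x0:x1,::-1]),None,fx=s,fy=s,interpolation=cv2.INTER_CUBIC))
E
python3 - <<'E'
from h import *
f=grab_frame("top"); crop(f,210,150,410,290,4,"topc.png")
K,D,R,t=cam(f); print("cam",-R.T@t)
hsv=cv2.cvtColor(f["pixels"],cv2.COLOR_RGB2HSV)
p=hsv[225:236,300:400:3]
print(hsv[230,365:402].tolist())
E
```

```text
cam [0.35259493 0.0037373  1.16025809]
[[16, 110, 192], [16, 112, 192], [16, 111, 191], [16, 109, 182], [18, 101, 124], [49, 73, 59], [71, 114, 56], [72, 117, 63], [72, 113, 68], [72, 113, 72], [72, 113, 77], [72, 115, 80], [72, 114, 83], [73, 117, 87], [73, 116, 90], [74, 116, 92], [75, 114, 92], [75, 118, 91], [75, 118, 91], [75, 118, 91], [75, 116, 92], [75, 120, 91], [75, 119, 92], [75, 116, 92], [74, 116, 92], [74, 118, 91], [73, 118, 91], [73, 113, 90], [72, 116, 88], [72, 109, 82], [64, 80, 80], [25, 82, 106], [16, 109, 168], [16, 111, 174], [16, 112, 175], [15, 111, 175], [16, 111, 174]]
```

View pics/topc.png

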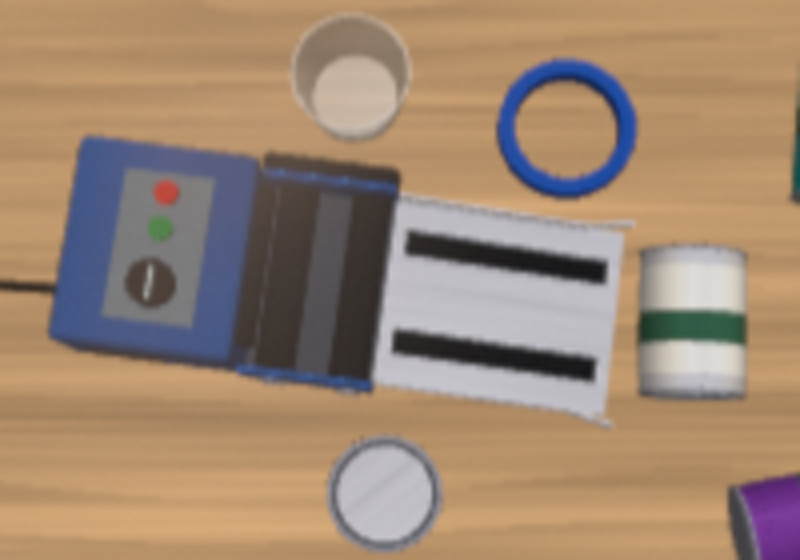

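```bash
python3 - <<'E'
from h import *
f=grab_frame("top"); im=f["pixels"]; hsv=cv2.cvtColor(im,cv2.COLOR_RGB2HSV).astype(int)
# tin: non-wood
g=im.astype(float)
wood=(np.abs(hsv[...,0]-15)<6)&(hsv[...,1]>70)
m=(~wood).astype(np.uint8)
sub=np.zeros_like(m); sub[208:255,367:402]=m[208:255,367:402]
n,l,s,c=cv2.connectedComponentsWithStats(sub); k=1+np.argmax(s[1:,4]); print("tin",s[k],c[k])
L=[];Rr=[]
for y in range(216,246):
    xs=np.where(l[y]==k)[0]; L.append((xs[0]-.5,y)); Rr.append((xs[-1]+.5,y))
PL=toplane(f,L,.0375)[:,:2];PR=toplane(f,Rr,.0375)[:,:2]
for P in(PL,PR):
    a=np.polyfit(P[:,0],P[:,1],1); print("edge y=a x+b",a,"deg",np.degrees(np.arctan(a[0])), "y at mean", a@[P[:,0].mean(),1],P[:,0].mean())
cols=[x for x in range(375,394)]
T=[];B=[]
for x in cols:
    ys=np.where(l[:,x]==k)[0]; T.append((x,ys[0]-.5));B.append((x,ys[-1]+.5))
T=np.mean(toplane(f,T,.0375)[:,:2],0);B=np.mean(toplane(f,B,.0375)[:,:2],0); print("ends",T,B)
# ramp
cr=lambda p:[(a/4+210-.375,b/4+150-.375) for a,b in p]
F=toplane(f,cr([(623,234),(606,411)]),0.001); U=toplane(f,cr([(399,196),(375,383)]),.029)
print("foot",F[:,:2],"top",U[:,:2])
def an(a,b): d=b-a; return np.degrees(np.arctan2(d[1],d[0])),np.linalg.norm(d)
print(an(F[0],F[1]),an(U[0],U[1]),an(F.mean(0)[:2],U.mean(0)[:2]))
# housing/roller region by blue bearing plates
Pl=toplane(f,cr([(400,181),(266,168),(370,388),(243,370)]),.046); print("plates",Pl[:,:2])
print(an(Pl[0,:2],Pl[1,:2]),an(Pl[2,:2],Pl[3,:2]))
# stripes: ramp plane coords approx heights
S=cr([(605,282),(406,254),(594,381),(394,351),(607,262),(408,232),(596,360),(396,330)])
z=[.004,.028]*4
for p,zz in zip(S,z): print(toplane(f,[p],zz)[0,:2])
E
```

```text
tin [ 369  211   28   39 1029] [382.8931001  230.11175899]
edge y=a x+b [-0.02972027 -0.12661952] deg -1.702344669278927 y at mean -0.14063901517444874 0.47171496102505256
edge y=a x+b [-0.03237902 -0.20030432] deg -1.8545332923098314 y at mean -0.21556315453893918 0.471256922026276
ends [ 0.52716107 -0.18294947] [ 0.41897959 -0.17935383]
foot [[ 0.54036285 -0.13535496]
 [ 0.41346781 -0.12008838]] top [[0.56380875 0.02569364]
 [0.43222762 0.04248511]]
(np.float64(173.1397897211929), np.float64(0.12781009792610676)) (np.float64(172.72761712266478), np.float64(0.13264820837857821)) (np.float64(82.56961282633922), np.float64(0.16318132679151967))
plates [[0.57126473 0.02465338]
 [0.58095645 0.11812994]
 [0.42765126 0.04530564]
 [0.44033471 0.13200628]]
(np.float64(84.08068369178613), np.float64(0.09397764580272791)) (np.float64(81.67722694750793), np.float64(0.08762345698032464))
[ 0.50513201 -0.1211968 ]
[0.5225274  0.02085104]
[ 0.43449826 -0.1117452 ]
[0.45441008 0.02933789]
[ 0.51958493 -0.12297464]
[0.53817846 0.01941018]
[ 0.44935969 -0.11349417]
[0.4690405  0.02793141]
```

The close crop confirms the choice: a white label with a green band, lying square to the ramp foot. My estimates are the ramp axis at about 82.6°, the seat at about (0.504, 0.078), and the tin at (0.471, -0.178), about 5.6° askew. I'll now work out the approach.

```bash
cat >> h.py <<'E'
from scipy.spatial.transform import Rotation as Ro
A=np.radians(82.6); U=np.array([np.cos(A),np.sin(A),0]); V=np.array([-U[1],U[0],0]); S=np.array([.5037,.0784,0])
def M(x,y,z): return S+x*U+y*V+np.array([0,0,z])
def state():
    o=readout.get_obs(); return o["tcp_pos"],Ro.from_rotvec(o["orientation"]),o
def target(p,yaw=-7.4):
    t=np.radians(yaw); return Ro.from_matrix(np.c_[[np.cos(t),np.sin(t),0],[np.sin(t),-np.cos(t),0],[0,0,-1]])
def rel(p):
    q,Rt,o=state(); return np.round(Rt.inv().apply(np.array(p)-q)*1000,1), np.round(np.degrees((Rt.inv()*target(p)).as_rotvec()),1)
def mach(p): d=np.array(p)-S; return np.round([d@U*1000,d@V*1000,d[2]*1000],1)
E
python3 - <<'E'
from h import *
print(rel([.2,-.45,.231])); print(rel(M(-.345,0,.2))); print(M(-.345,0,.02))
f=grab_frame("top")
for n,p in dict(purple=(413,281),turq=(423,183),hard=(472,235),jar=(472,185)).items(): print(n,toplane(f,[p],.03)[0])
print(mach([.4713,-.1781,0]))
E
```

```text
(array([-191.6,  -95.1,   -0. ]), array([ -0. ,   0. , -69.8]))
(array([-315.6, -389.2,   31.1]), array([ -0. ,   0. , -69.8]))
[ 0.45926552 -0.26372655  0.02      ]
purple [ 0.33303753 -0.25737462  0.03      ]
turq [ 0.60744765 -0.29859368  0.03      ]
hard [ 0.45789408 -0.42915354  0.03      ]
jar [ 0.60107838 -0.43951415  0.03      ]
[-258.5   -0.9    0. ]
```

```bash
python3 -m handwheel '-48 -24 0 0 0 0 50; -96 -48 0 0 0 0 50; -144 -72 0 0 0 -10 50; -192 -95 0 0 0 -20 50; -217 -145 0 0 0 -30 50; -241 -194 0 0 0 -40 50; -260 -243 0 0 0 -50 50; -276 -290 0 0 0 -60 50; -293 -337 10 0 0 -69.8 50; -316 -389 31 0 0 -69.8 50; -316 -389 31 0 0 -69.8 50; -316 -389 31 0 0 -69.8 50' 20; python3 - <<'E'
from h import *
q,R_,o=state(); print(mach(q),o["orientation"],o["grip_width"],o["contact_force"])
print(rel(M(-.345,0,.019)))
f=grab_frame("top"); crop(f,240,150,440,290,4,"t1.png")
f=grab_frame("wrist"); cv2.imwrite("pics/w1.png",f["pixels"][:,:,::-1])
E
```

```text
clock: 1.8
tcp_pos: [0.4586, -0.264, 0.2001]
orientation: [3.135, -0.202, -0.001]
contact_force: [-0.6, -0.2, 0.5]
grip_width: 0.0501
[-345.4    0.6  200.1] [ 3.13499095e+00 -2.01996203e-01 -1.22866379e-03] 0.050114529413286944 [-0.59673068 -0.17656429  0.45421078]
(array([  0.8,  -0.4, 181.1]), array([0., 0., 0.]))
```

View pics/t1.png

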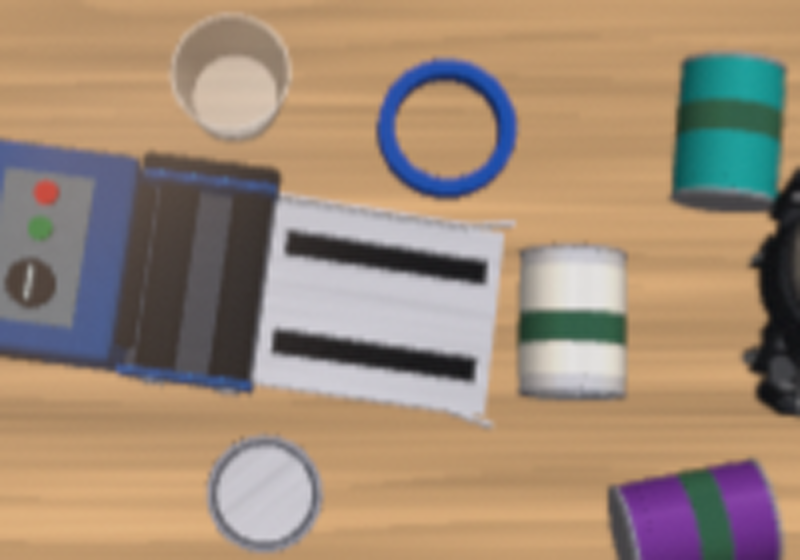

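View pics/w1.png

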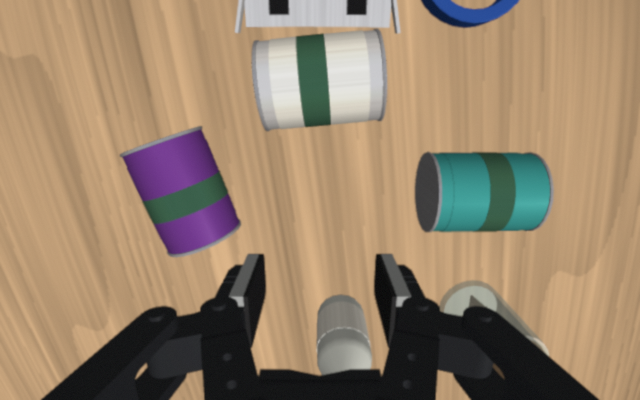

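The top picture shows the white tin at crop (572,322), and the gripper behind it at the right edge. In the wrist picture the fingers come down between purple (180,190) and turquoise (483,190) with room to spare, and the tin lies ahead at (318,80). I'll lower the gripper and close up to the tin.

```bash
python3 -m handwheel '0 0 40 0 0 0 50; 0 0 80 0 0 0 50; 0 0 120 0 0 0 50; 0 0 155 0 0 0 50; 0 0 175 0 0 0 50; 0 0 181 0 0 0 50; 0 -5 181 0 0 0 50; 0 -12 181 0 0 0 50; 0 -19 181 0 0 0 50; 0 -25 181 0 0 0 50; 0 -28 181 0 0 0 50; 0 -30 181 0 0 0 50'; python3 - <<'E'
from h import *
q,R_,o=state(); print(mach(q),o["contact_force"])
f=grab_frame("wrist"); cv2.imwrite("pics/w2.png",f["pixels"][:,:,::-1])
f=grab_frame("scene"); crop(f,220,110,420,260,4,"s2.png")
E
```

```text
clock: 3.4
tcp_pos: [0.4628, -0.2338, 0.0193]
orientation: [3.135, -0.202, -0.0]
contact_force: [-0.5, -0.1, 0.1]
grip_width: 0.0499
[-3.148e+02  3.000e-01  1.930e+01] [-0.47036847 -0.13380294  0.07932162]
```

View pics/w2.png

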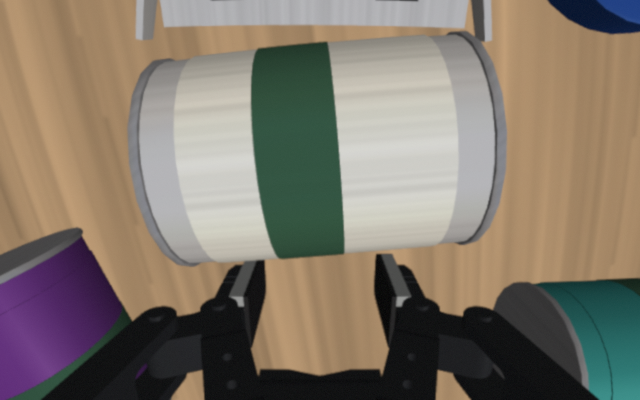

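View pics/s2.png

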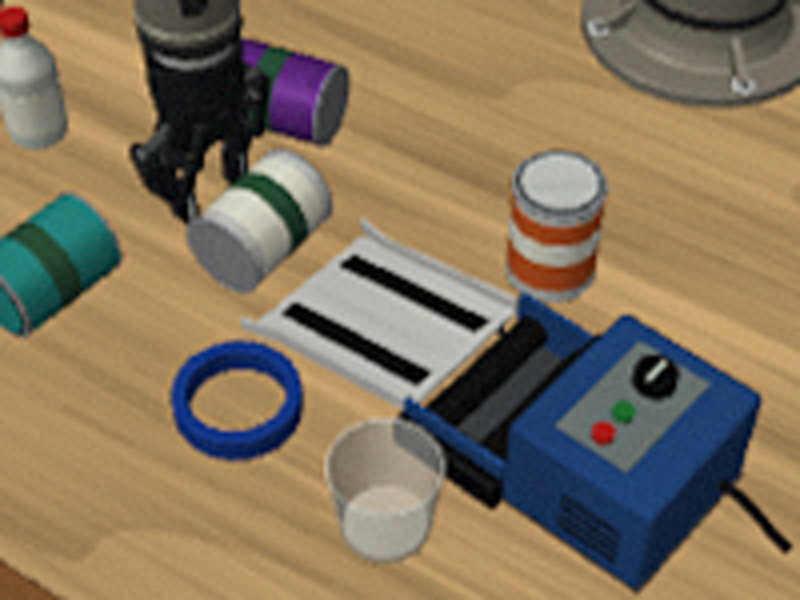

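The wrist picture shows both fingers just short of the tin. Its left end (160,265) is nearer than its right end (465,240), so the left finger will touch first and square it up. Pushing slowly.

```bash
python3 -m handwheel '0 -2 0 0 0 0 50; 0 -4 0 0 0 0 50; 0 -6 0 0 0 0 50; 0 -8 0 0 0 0 50; 0 -10 0 0 0 0 50; 0 -12 0 0 0 0 50; 0 -14 0 0 0 0 50; 0 -16 0 0 0 0 50; 0 -18 0 0 0 0 50; 0 -20 0 0 0 0 50; 0 -22 0 0 0 0 50; 0 -24 0 0 0 0 50'; python3 - <<'E'
from h import *
q,R_,o=state(); print(mach(q),o["contact_force"])
f=grab_frame("wrist"); cv2.imwrite("pics/w3.png",f["pixels"][:,:,::-1])
E
```

```text
clock: 5.0
tcp_pos: [0.4659, -0.21, 0.0193]
orientation: [3.135, -0.202, 0.0]
contact_force: [-0.4, 0.3, -0.7]
grip_width: 0.0501
[-290.9    0.3   19.3] [-0.42287025  0.32375037 -0.72661531]
```

View pics/w3.png

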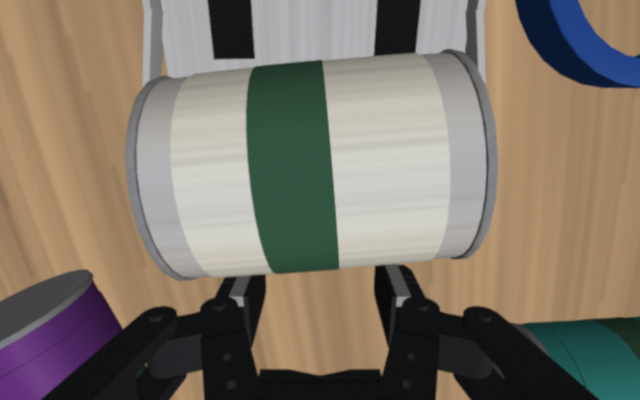

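The left finger is touching and the tin is still askew. I'll keep pushing and widen the fingers a little for better leverage.

```bash
python3 -m handwheel '0 -2 0 0 0 0 56; 0 -4 0 0 0 0 62; 0 -6 0 0 0 0 64; 0 -8 0 0 0 0 64; 0 -10 0 0 0 0 64; 0 -12 0 0 0 0 64; 0 -14 0 0 0 0 64; 0 -16 0 0 0 0 64'; python3 - <<'E'
from h import *
q,R_,o=state(); print(mach(q),o["contact_force"])
f=grab_frame("wrist"); cv2.imwrite("pics/w4.png",f["pixels"][:,:,::-1])
E
```

```text
clock: 6.05
tcp_pos: [0.468, -0.1942, 0.0193]
orientation: [-3.135, 0.202, -0.0]
contact_force: [0.7, -1.3, 0.4]
grip_width: 0.0639
[-274.9    0.3   19.3] [ 0.65818888 -1.33909122  0.42117663]
```

View pics/w4.png

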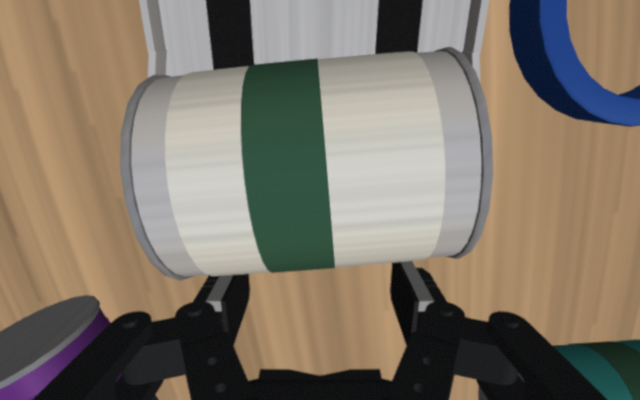

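```bash
python3 -m handwheel '0 -2 0 0 0 0 64; 0 -4 0 0 0 0 64; 0 -6 0 0 0 0 64; 0 -8 0 0 0 0 64; 0 -10 0 0 0 0 64; 0 -12 0 0 0 0 64; 0 -14 0 0 0 0 64; 0 -16 0 0 0 0 64; 0 -18 -0.3 0 0 0 64; 0 -20 -0.6 0 0 0 64'; python3 - <<'E'
from h import *
q,R_,o=state(); print(mach(q),o["contact_force"])
f=grab_frame("wrist"); cv2.imwrite("pics/w5.png",f["pixels"][:,:,::-1])
E
```

```text
clock: 7.35
tcp_pos: [0.4706, -0.1747, 0.02]
orientation: [3.135, -0.202, 0.0]
contact_force: [0.0, -2.1, 1.9]
grip_width: 0.0641
[-255.3    0.3   20. ] [ 0.01295184 -2.08844906  1.88315002]
```

View pics/w5.png

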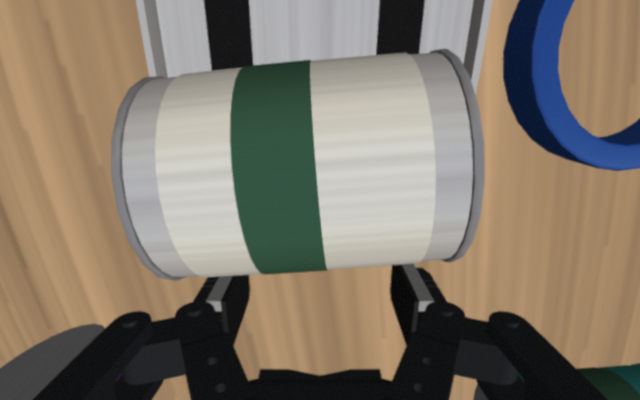

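```bash
python3 -m handwheel '0 -2 -0.3 0 0 0 70; 0 -4 -0.7 0 0 0 76; 0 -6 -1 0 0 0 76; 0 -8 -1.4 0 0 0 76; 0 -10 -1.7 0 0 0 76; 0 -12 -2.1 0 0 0 76'; python3 - <<'E'
from h import *
q,R_,o=state(); print(mach(q),o["contact_force"],o["moment"])
f=grab_frame("wrist"); cv2.imwrite("pics/w6.png",f["pixels"][:,:,::-1])
E
```

```text
clock: 8.15
tcp_pos: [0.4722, -0.1625, 0.0221]
orientation: [3.135, -0.202, 0.0]
contact_force: [-0.3, -2.5, 0.9]
grip_width: 0.0757
[-2.43e+02  2.00e-01  2.21e+01] [-0.32677244 -2.45152637  0.87578315] [-0.51420641  0.15146916  0.06758709]
```

View pics/w6.png

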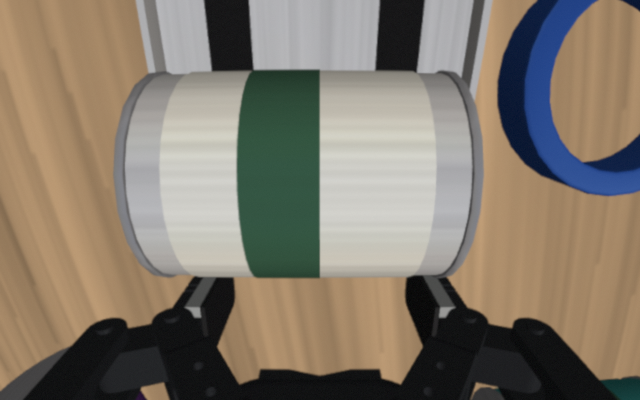

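The tin is now square to the ramp, with both fingers touching, its axis level in the picture and about 4 mm left of the middle. Next I follow the 10° slope.

```bash
python3 -m handwheel '0 -2.5 -0.4 0 0 0 74; 0 -5 -0.9 0 0 0 72; 0 -8 -1.4 0 0 0 70; 0 -11 -1.9 0 0 0 70; 0 -14 -2.5 0 0 0 70; 0 -17 -3 0 0 0 70; 0 -20 -3.5 0 0 0 70; 0 -23 -4.1 0 0 0 70; 0 -26 -4.6 0 0 0 70; 0 -29 -5.1 0 0 0 70; 0 -32 -5.6 0 0 0 70; 0 -35 -6.2 0 0 0 70'; python3 - <<'E'
from h import *
q,R_,o=state(); print(mach(q),o["contact_force"],o["moment"])
f=grab_frame("wrist"); cv2.imwrite("pics/w7.png",f["pixels"][:,:,::-1])
E
```

```text
clock: 9.7
tcp_pos: [0.4766, -0.1277, 0.0282]
orientation: [3.135, -0.202, -0.0]
contact_force: [-1.2, -3.5, 2.4]
grip_width: 0.0704
[-207.9    0.4   28.2] [-1.2294474  -3.52609154  2.40104902] [-0.51414384  0.17103236  0.05270223]
```

View pics/w7.png

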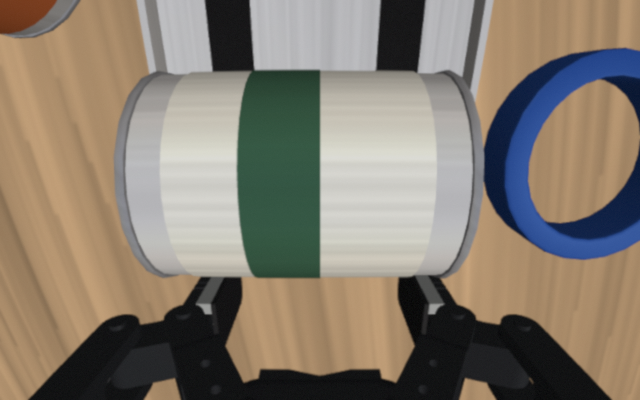

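The tin is square and steady ahead of both fingers, and the lips are clear on both sides. Continuing.

```bash
python3 -m handwheel '0 -3 -0.5 0 0 0 70; 0 -6 -1.1 0 0 0 70; 0 -9 -1.6 0 0 0 70; 0 -12 -2.1 0 0 0 70; 0 -15 -2.6 0 0 0 70; 0 -18 -3.2 0 0 0 70; 0 -21 -3.7 0 0 0 70; 0 -24 -4.2 0 0 0 70; 0 -27 -4.8 0 0 0 70; 0 -30 -5.3 0 0 0 70; 0 -33 -5.8 0 0 0 70; 0 -36 -6.3 0 0 0 70'; python3 -m handwheel '0 -3 -0.5 0 0 0 70; 0 -6 -1.1 0 0 0 70; 0 -9 -1.6 0 0 0 70; 0 -12 -2.1 0 0 0 70; 0 -15 -2.6 0 0 0 70; 0 -18 -3.2 0 0 0 70; 0 -21 -3.7 0 0 0 70; 0 -24 -4.2 0 0 0 70; 0 -27 -4.8 0 0 0 70; 0 -30 -5.3 0 0 0 70; 0 -33 -5.8 0 0 0 70; 0 -36 -6.3 0 0 0 70'; python3 - <<'E'
from h import *
q,R_,o=state(); print(mach(q),o["contact_force"],o["moment"])
f=grab_frame("wrist"); cv2.imwrite("pics/w8.png",f["pixels"][:,:,::-1])
f=grab_frame("scene"); crop(f,220,110,420,260,4,"s8.png")
E
```

```text
clock: 11.25
tcp_pos: [0.4812, -0.092, 0.0345]
orientation: [-3.135, 0.202, 0.0]
contact_force: [-0.2, -1.8, 2.7]
grip_width: 0.0701
clock: 12.75
tcp_pos: [0.4858, -0.0563, 0.0408]
orientation: [3.135, -0.202, -0.0]
contact_force: [-0.1, -2.6, 1.8]
grip_width: 0.0703
[-135.9    0.4   40.8] [-0.08081237 -2.56699612  1.84950822] [-0.53466411  0.11047616  0.05464886]
```

View pics/w8.png

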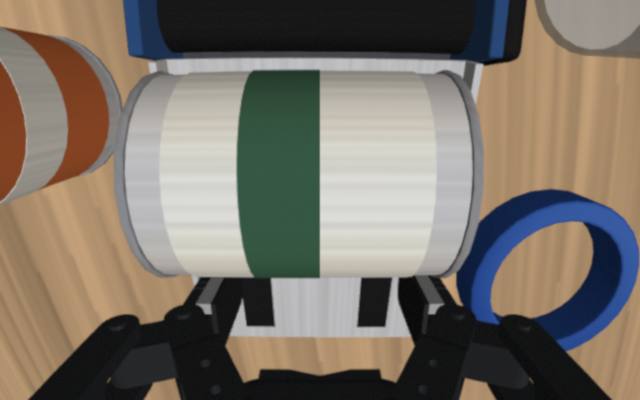

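View pics/s8.png

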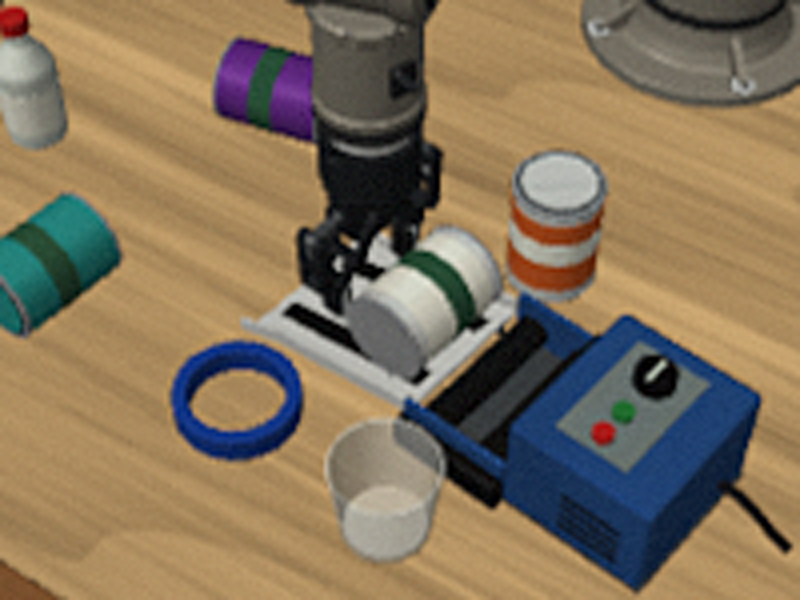

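The tin is square on the ramp, about two thirds of the way up, at scene crop (425,300). The standing tin and the cup stay clear of the gripper. I'll narrow the fingers slightly and go on.

```bash
python3 -m handwheel '0 -3 -0.5 0 0 0 69; 0 -6 -1.1 0 0 0 68; 0 -9 -1.6 0 0 0 67; 0 -12 -2.1 0 0 0 66; 0 -15 -2.6 0 0 0 65; 0 -18 -3.2 0 0 0 64; 0 -21 -3.7 0 0 0 63; 0 -24 -4.2 0 0 0 62; 0 -27 -4.8 0 0 0 61; 0 -30 -5.3 0 0 0 60; 0 -33 -5.8 0 0 0 60; 0 -36 -6.3 0 0 0 60'; python3 - <<'E'
from h import *
q,R_,o=state(); print(mach(q),o["contact_force"],o["moment"])
f=grab_frame("wrist"); cv2.imwrite("pics/w9.png",f["pixels"][:,:,::-1])
E
```

```text
clock: 14.35
tcp_pos: [0.4905, -0.0206, 0.0472]
orientation: [3.135, -0.202, 0.0]
contact_force: [-1.2, -2.5, 2.2]
grip_width: 0.0602
[-99.8   0.4  47.2] [-1.18119441 -2.53911251  2.20313302] [-0.5122694   0.06850859  0.04493903]
```

View pics/w9.png

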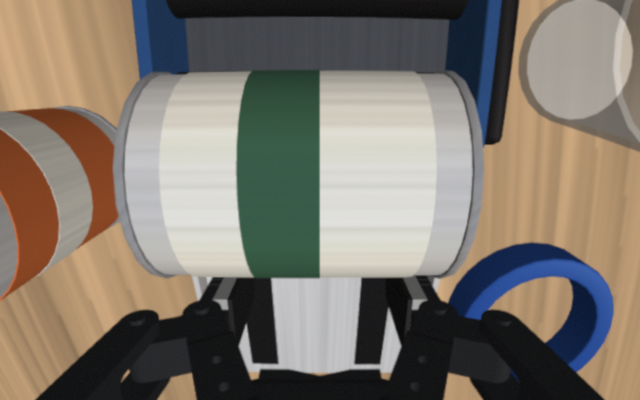

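The tin is at the ramp top, square, with both ends inside the bearing plates. Now slower, up over the drive roller.

```bash
python3 -m handwheel '0 -2 -0.4 0 0 0 60; 0 -4 -0.7 0 0 0 60; 0 -6 -1.1 0 0 0 60; 0 -8 -1.5 0 0 0 60; 0 -10 -1.9 0 0 0 60; 0 -12 -2.3 0 0 0 60; 0 -14 -2.7 0 0 0 60; 0 -16 -3.1 0 0 0 60; 0 -18 -3.4 0 0 0 60; 0 -20 -3.7 0 0 0 60; 0 -22 -4 0 0 0 60; 0 -24 -4 0 0 0 60'; python3 - <<'E'
from h import *
q,R_,o=state(); print(mach(q),o["contact_force"],o["moment"])
f=grab_frame("wrist"); cv2.imwrite("pics/w10.png",f["pixels"][:,:,::-1])
E
```

```text
clock: 15.9
tcp_pos: [0.4936, 0.0037, 0.0511]
orientation: [-3.135, 0.201, -0.0]
contact_force: [-0.5, -0.5, 0.3]
grip_width: 0.0597
[-75.4   0.4  51.1] [-0.45616059 -0.53018177  0.33654432] [-0.06892496 -0.00049444  0.00484984]
```

View pics/w10.png

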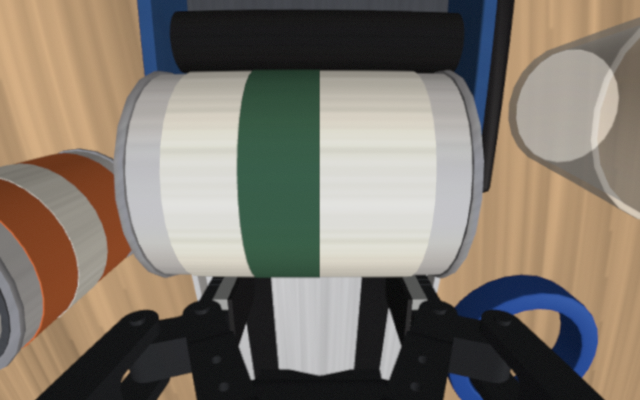

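The tin is right at the crest of the roller, with the push force near zero. A few millimetres more.

```bash
python3 -m handwheel '0 -1.5 0 0 0 0 60; 0 -3 0 0 0 0 60; 0 -4.5 0 0 0 0 60; 0 -6 0 0 0 0 60; 0 -7.5 0 0 0 0 60; 0 -9 0 0 0 0 60; 0 -10 0 0 0 0 60; 0 -10 0 0 0 0 60'; python3 - <<'E'
from h import *
q,R_,o=state(); print(mach(q),o["contact_force"],o["moment"])
f=grab_frame("wrist"); cv2.imwrite("pics/w11.png",f["pixels"][:,:,::-1])
E
```

```text
clock: 16.95
tcp_pos: [0.4948, 0.013, 0.0511]
orientation: [-3.135, 0.202, 0.0]
contact_force: [-0.6, 0.4, 0.3]
grip_width: 0.06
[-66.    0.4  51.1] [-0.56205782  0.3660695   0.34031881] [-2.19242419e-02  2.67597089e-03 -9.03903407e-05]
```

View pics/w11.png

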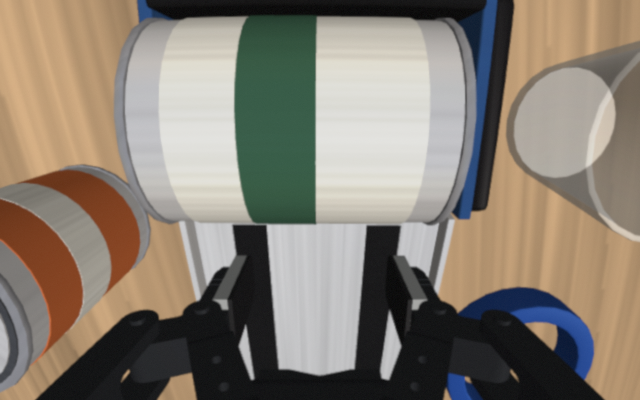

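The tin has dropped away from the fingers and sits against the stop. I'll draw back and lift clear.

```bash
python3 -m handwheel '0 6 0 0 0 0 60; 0 16 -3 0 0 0 60; 0 24 -15 0 0 0 60; 0 30 -40 0 0 0 60; 0 40 -70 0 0 0 60; 0 55 -100 0 0 0 60; 0 80 -130 0 0 0 60; 0 110 -150 0 0 0 60; 0 140 -160 0 0 0 60; 0 160 -160 0 0 0 60; 0 170 -160 0 0 0 60; 0 170 -160 0 0 0 60'; python3 - <<'E'
from h import *
q,R_,o=state(); print(mach(q),o["contact_force"],o["moment"])
f=grab_frame("top"); crop(f,210,150,410,290,4,"t12.png")
# tin axis check: green band, silhouettes at z .0625
hsv=cv2.cvtColor(f["pixels"],cv2.COLOR_RGB2HSV).astype(int)
m=(abs(hsv[...,0]-74)<8)&(hsv[...,1]>80); m[:, :274]=0; m[:,320:]=0; m[:205]=0; m[255:]=0
ys,xs=np.where(m); print(len(xs),xs.min(),xs.max(),xs.mean(),ys.mean())
a=toplane(f,[(xs.min()-.5,ys.mean()),(xs.max()+.5,ys.mean()),(xs.mean(),ys.mean())],.0625); print([mach(p) for p in a])
f=grab_frame("scene"); crop(f,220,110,420,260,4,"s12.png")
E
```

```text
clock: 18.5
tcp_pos: [0.4727, -0.1561, 0.2113]
orientation: [-3.135, 0.204, -0.0]
contact_force: [0.5, 0.5, -0.1]
grip_width: 0.0601
[-236.5    0.6  211.3] [ 0.47075586  0.47133729 -0.05880786] [ 0.07436652 -0.02396335 -0.00486771]Traceback (most recent call last):
  File "<stdin>", line 7, in <module>
    return umr_minimum(a, axis, None, out, keepdims, initial, where)
ValueError: zero-size array to reduction operation minimum which has no identity
```

View pics/t12.png

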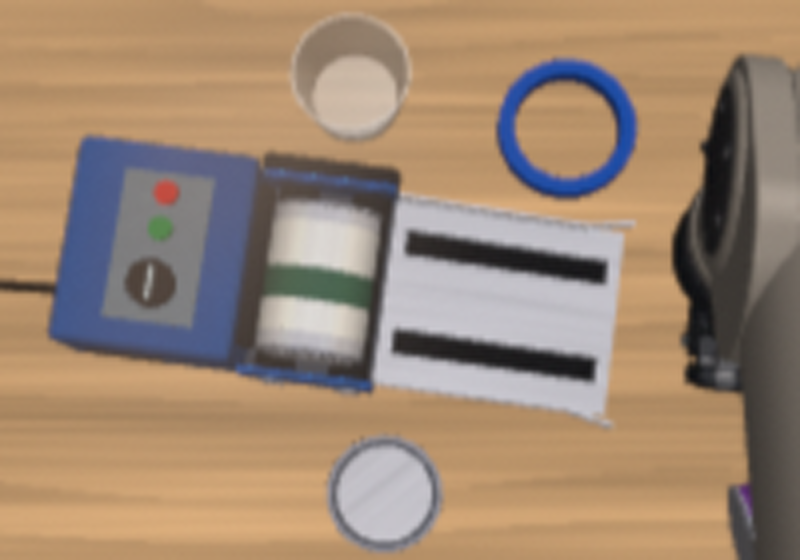

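The top picture shows the tin lying square between the rollers at crop (318,285). The cup, tape and standing tin are at the same pixels as at the start. One numeric check, then a scene view.

```bash
python3 - <<'E'
from h import *
f=grab_frame("top")
a=toplane(f,[(x/4+210-.375,y/4+150-.375) for x,y in [(263,279),(375,291)]],.0625); print([mach(p) for p in a], mach(a.mean(0)))
q,R_,o=state(); print(o["clock"],abs(o["qvel"]).max())
f=grab_frame("scene"); crop(f,220,110,420,260,4,"s13.png")
E
```

```text
[array([38.3,  8. , 62.5]), array([-38.2,   6.8,  62.5])] [ 0.1  7.4 62.5]
18.6 0.007716323640076753
```

View pics/s13.png

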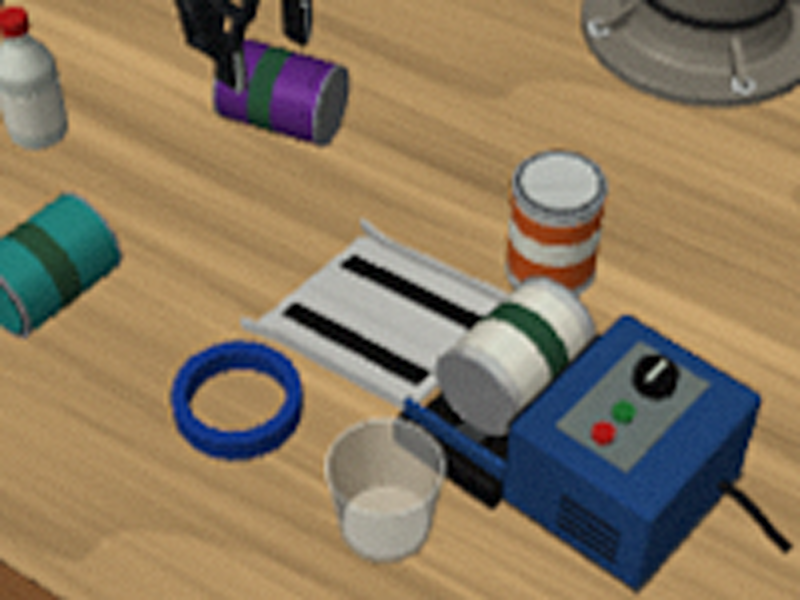

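The scene picture shows the tin at crop (515,355), seated on the rollers against the stop, and its axis measures 0.1 mm from the seat. The hand is well clear at z = 0.21 and touching nothing.

```bash
python3 - <<'E'
from bench import workorder
print(workorder.hand_in())
E
```

```text
the job is handed in; nothing more can be done
None
```

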